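# Find the pocket of the portion gauge by feel

## Robot

A 6-joint arm with a two-finger parallel gripper is mounted at the origin on a cart in front of the work surface, level with it; the furniture and walls round the work are solid. World frame = base frame: x ahead of the robot, y to its left, z up, the work surface at z = 0. Lengths are in m, angles in degrees, forces in N, time in s.
With the tool pointing down it reaches from about 0.35 to 0.925 m from the base axis. Payload 6.4 kg.
Tool frame: the origin (TCP) lies on the centre line of the jaws, within the pads' length; the fingertips stand ahead of it and the grasp point (between the pads) lies 11 mm behind it (robot.nose_length is the z of the fingertips in the tool frame, in m); z points along the fingers, y is the line along which they close (so a half turn about z gives the same grasp; the last joint's range is limited). The gripper opens to 94 mm and grips with 3 to 60 N. Pads are 16 mm wide; open, the fingers measure 119 mm over their backs; the gripper's body (75 mm by 177 mm) begins 78 mm behind the grasp point.
Start: joints at [-77.011, 14.043, 89.255, -0, 76.702, -9.975], TCP at [0.254, -0.598, 0.213] pointing down, gripper open.
Joint ranges: [-179.41, 179.41], [-58.25, 129.5], [7.25, 145.43], [-54.29, 234.29], [11.92, 165.04], [-157.13, 157.13]. Speed limits (degrees/s): [147.25, 147.25, 180, 180, 180, 180].

## Interface

Orientations are given as [roll, pitch, yaw] about the fixed x, y, z axes, in that order (R = Rz(yaw) Ry(pitch) Rx(roll)).
In Python, from station import robot, gripper_to, readout, imaging gives the robot as it stands. Calls block until the motion is done:
- robot.movep(position, orientation): joint-space move of the TCP to a pose.
- robot.move_linear(position, orientation=None, speed=0.15): straight line of the TCP; orientation=None keeps the orientation; speed is the mean speed in m/s.
- robot.set_joints(angles): joint-space move.
- gripper_to(opening, effort=None): opening from 0.0 (shut) to 1.0 (fully open); effort is the grip in N (None keeps the last); returns when the fingers have stopped.
- robot.dwell(seconds).
- robot.inverse_kinematics(position, orientation): joint angles nearest the present ones, or None.
- readout.get_state(): the state.
- imaging.read_camera(name): name is "scene" or "top"; returns the picture (400x640x3 uint8, blue, green, red); there is no depth.
- imaging.get_calibration(name): a dict with "vertical_fov" (degrees; the focal length in pixels is half the picture's height over the tangent of half this angle, whatever the lens; pixels are square), "cx", "cy" (the principal point, pixels), "extrinsics" (4x4, takes a point from camera to world coordinates). Camera axes: x right, y down, z forward; pixel columns grow to the right and rows downward; lengths in m; the calibration is good to about 2 mm. A picture is of the moment at which its call begins. get_calibration takes no time and is no camera call.
A pose or a line that the arm cannot do raises robot.MotionError and nothing moves.
- robot.sign_off(): hands the job in; it is judged then, once.
The state is a dict: "clock": time; "q": joint angles; "qvel": joint speeds; "joint_torque": joint torques, N m; "eef_pos": TCP position; "orientation": TCP orientation; "wrist_force": force on the tool from outside, world axes, zero at the start; "ft_torque": the same for the moment, N m; "width": opening from 0.0 (shut) to 1.0 (fully open); "grasp_force": force on a finger pad.
Only numpy, scipy, OpenCV 4.12 (cv2) and the standard library are available. Lean on these libraries where they do the work, as an engineer would, in place of code of your own. Each camera call takes 0.05 s, during which the arm holds its last target. There are 200 camera calls.

## Task

Take the red-handled index pin out of its wooden stand, put its foot down through the entry hole (yellow rim) of the portion gauge, and slide it along the slot with light downward pressure until it drops into the pocket hidden in the floor under the cover. Stop there without forcing it, let the pin settle fully home and upright in the pocket, and let go of it. Be gentle with the gauge, and leave the jars, the tumbler, the timer and the scraper where they are.

Things in the scene. Friction and masses are not known exactly. Their poses are not given: they have to be found in the camera images.
- gauge: portion gauge fixed to the table: pale wooden rail 60 (x) x 300 (y) x 50 mm (z) with a metal cover 8 mm thick (z 42 to 50 mm). Origin: centre of the underside; y along the rail, z up. Slot on the cover's centre line: entry hole (y -70 to -46 mm), then a slot 13 mm wide from y = -46 to +70 mm, hidden by soft black brush strips that do not resist. Below: a channel 24 mm wide, solid ends at y = -70 and +70 mm
- entry (a point): centre of the entry hole (yellow rim, 24 mm wide both ways) at the height of the cover's top face (gauge frame: x 0, y -58.5 mm, z 50 mm)
- slot_end (a point): far end of the slot, on its centre line at the height of the cover's top face (gauge frame: x 0, y +70 mm, z 50 mm)
- floor (a point): point on the flat channel floor below the entry hole, unpressed (gauge frame: x 0, y -58.5, z 30 mm). The whole floor is sprung: yields from about 1 N, then 1 mm per 0.7 N, 8 mm at most. It has one pocket 20 mm long in y, as wide as the channel, 12 mm deep (bottom at z 18 mm unpressed; sinks and rises with the floor), centred anywhere from y = -22 to +52 mm, new each time, fixed along the rail, unseen and unreported
- index_pin: index pin, 92 mm tall, about 60 g, upright: brass foot disc 16 mm across, 5 mm high, bevelled below; brass stem 8 mm across; thin collar 18 mm across; red square grip 22 x 22 mm from 46 to 90 mm above the foot's underside, faces square to the pin's x and y. Origin: centre of the foot's underside; z up the pin. The foot passes the entry hole but not the slot, where only the stem runs
- pin_foot (a point): centre of the underside of the pin's foot
- pin_grip (a point): centre of the pin's red grip, 68 mm above the underside of the foot
- pin_stand: wooden block 60 x 60 x 34 mm fixed to the table, with one vertical hole 20 mm wide and 24 mm deep in its middle, in which the pin stands at the start (foot 10 mm above the table). Origin: centre of its underside
- sprinkle_0: bystander: small jar of red crumbs with a white cap, 44 mm across, 70 mm high; origin at the centre of its underside
- sprinkle_1: bystander: small jar of yellow crumbs with a white cap, 44 mm across, 70 mm high; origin at the centre of its underside
- tumbler: bystander: clear glass tumbler, 81 mm across, 91 mm high; origin at the centre of its underside
- timer: bystander: red and white kitchen timer, 62 mm across, 58 mm high; origin at the centre of its underside
- scraper: bystander: green plastic dough scraper lying flat, 68 x 115 x 8 mm; origin at the centre of its underside
Not all that is in view belongs to the job. What is shaped like the index_pin but green or pink is not meant.

How it is judged (in metres and radians):
On the way:
1. the pin's foot has gone down through the entry hole into the channel, below the cover (z of pin_foot in the frame of gauge below 0.037 m and x of pin_foot in the frame of gauge between -0.009 and 0.009 m and y of pin_foot in the frame of gauge between -0.072 and -0.044 m), for 0.05 s.
At the end, for the whole second after the job is handed in: The pin stands upright (within 0.15 rad), at rest and released, with its foot on the bottom of the hidden pocket: the underside of the foot less than 20.8 mm above the gauge's underside (18 mm when home; 30 mm if it merely stands on the channel floor), within 9 mm of the slot's centre line (z of pin_foot in the frame of gauge between 0.012 and 0.0208 m and x of pin_foot in the frame of gauge between -0.009 and 0.009 m and y of pin_foot in the frame of gauge between -0.036 and 0.066 m and angle between index_pin's own z axis and vertical below 0.15 rad and linear speed of index_pin below 0.02 m/s and contact force between index_pin and the fingers below 0.1 N); the robot touches nothing.
It fails at once if the pin is forced: it presses on the gauge with more than 25 N (contact force between index_pin and gauge above 25 N).
It fails at once if the robot itself presses on the gauge with more than 10 N (contact force between the arm and gauge above 10 N).
It fails at once if a jar, the tumbler, the timer or the scraper is displaced by more than 30 mm (distance of any of sprinkle_0, sprinkle_1, tumbler, timer, scraper from where it was at the start of the episode above 0.03 m).
It also fails if it takes over 51 s, if anything falls off the work surface, if the arm or the gripper's body presses on something with over 40 N, if the wrist force passes 120 N, or if a joint passes its speed limit or range.

## Working session

There is one attempt and no reset: what is moved stays moved. The work goes in short steps, each a Python script; the robot and the scene stay as the last script left them, time stands still between calls to the robot, and variables do not carry over. Pictures are saved under pics/ and viewed, at most 10 in all, crops included, and the job is handed in when it is done.

```bash
mkdir -p pics; python3 - <<'E'
from station import robot, readout, imaging
import cv2,numpy as np
for n in("scene","top"):
    cv2.imwrite(f"pics/{n}0.png",imaging.read_camera(n)); c=imaging.get_calibration(n); print(n,c)
print(readout.get_state(),robot.nose_length)
E
```

```text
scene {'vertical_fov': 45.936294380350006, 'cx': 324.2592972491207, 'cy': 200.0492702370575, 'extrinsics': array([[-0.68172006, -0.28696622,  0.67298451, -0.45604205],
       [-0.73115834,  0.29965891, -0.61287194,  0.82865464],
       [-0.02579226, -0.90986533, -0.41410124,  0.65273307],
       [ 0.        ,  0.        ,  0.        ,  1.        ]])}
top {'vertical_fov': 55.48197892133872, 'cx': 317.36194554582016, 'cy': 200.915979433613, 'extrinsics': array([[-0.02525191, -0.99217635,  0.12226378,  0.34724654],
       [-0.99958349,  0.02335066, -0.01695851,  0.00902223],
       [ 0.0139709 , -0.12264109, -0.99235275,  1.27572876],
       [ 0.        ,  0.        ,  0.        ,  1.        ]])}
{'clock': 0.1, 'q': array([-7.70116706e+01,  1.40804095e+01,  8.93158433e+01,  1.38915684e-03,
        7.67025930e+01, -9.97538223e+00]), 'qvel': array([-0.02792983, -0.12757238, -0.18837786,  0.02249302, -0.0524525 ,
       -0.00550084]), 'joint_torque': array([ 5.61311390e-04, -4.16912019e+01, -3.15527880e+01,  6.87518413e-02,
        3.09161854e-02, -3.83375721e-05]), 'eef_pos': array([ 0.25348782, -0.59797369,  0.21247183]), 'orientation': array([-1.79902883e+02, -1.84534916e-02,  2.29633753e+01]), 'wrist_force': array([ 0.33062956, -0.18901901, -0.19487466]), 'ft_torque': array([ 0.01678056, -0.00754394,  0.03659893]), 'grasp_force': 0.0, 'width': 1.0020115855182838} 0.008
```

View pics/scene0.png

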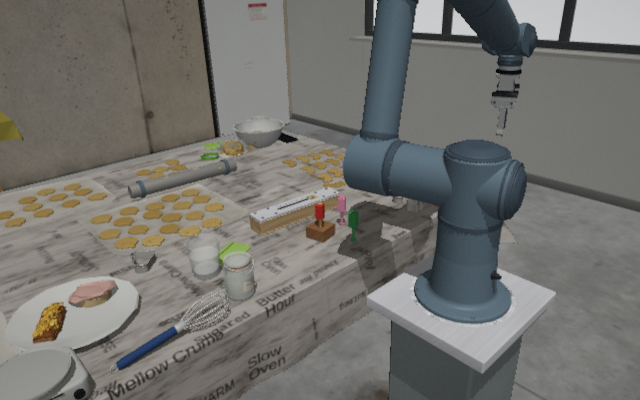

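View pics/top0.png

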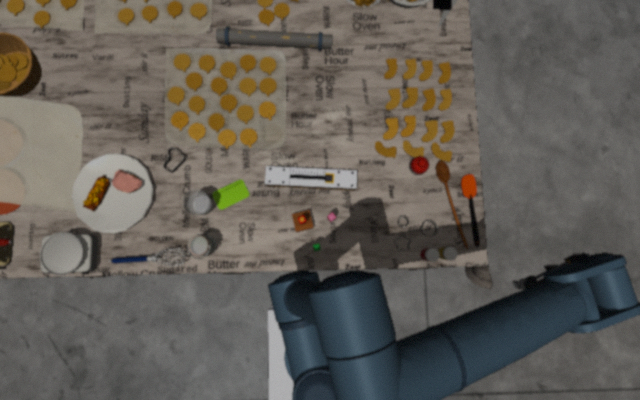

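The scene view shows three pin shapes: red at (320,213) in a wooden block, pink at (342,207) and green at (353,225). In the top view they are at (303,219), (332,216) and (316,247). The red one in the stand fits the description. The gauge is at top (311,177), with its yellow entry near (330,178). I'll confirm with one crop and measure.

```bash
cat > h.py <<'E'
import cv2,numpy as np
from station import robot, gripper_to, readout, imaging
def ray(n,uv):
    c=imaging.get_calibration(n); f=200/np.tan(np.radians(c["vertical_fov"]/2)); E=c["extrinsics"]
    d=E[:3,:3]@np.array([(uv[0]-c["cx"])/f,(uv[1]-c["cy"])/f,1]); return E[:3,3],d/np.linalg.norm(d)
def onplane(n,uv,z):
    o,d=ray(n,uv); return o+d*(z-o[2])/d[2]
def proj(n,p):
    c=imaging.get_calibration(n); f=200/np.tan(np.radians(c["vertical_fov"]/2)); q=np.linalg.inv(c["extrinsics"])@np.r_[p,1]
    return np.array([c["cx"]+f*q[0]/q[2],c["cy"]+f*q[1]/q[2]])
def tri(a,b):
    o1,d1=ray("top",a);o2,d2=ray("scene",b)
    s=np.linalg.lstsq(np.c_[d1,-d2],o2-o1,rcond=None)[0]
    p,q=o1+s[0]*d1,o2+s[1]*d2; return (p+q)/2,np.linalg.norm(p-q)
E
python3 - <<'E'
from h import *
t=cv2.imread("pics/top0.png");s=cv2.imread("pics/scene0.png")
a=cv2.resize(t[150:260,255:375],None,fx=5,fy=5,interpolation=2);b=cv2.resize(s[180:250,240:370],None,fx=3,fy=3,interpolation=2)
o=np.zeros((550,600+0,3),np.uint8);o[:550,:600]=a
cv2.imwrite("pics/c1.png",o);cv2.imwrite("pics/c2.png",cv2.resize(s[180:250,240:370],None,fx=6,fy=6,interpolation=2))
def comps(im,n,lo,hi,roi):
    h=cv2.cvtColor(im,cv2.COLOR_BGR2HSV);m=cv2.inRange(h,lo,hi);k=np.zeros_like(m);x0,y0,x1,y1=roi;k[y0:y1,x0:x1]=m[y0:y1,x0:x1]
    _,_,st,c=cv2.connectedComponentsWithStats(k)
    for i in range(1,len(c)):
        if st[i,4]>5: print(n,st[i],c[i])
comps(t,"top red",(0,170,80),(12,255,255),(285,200,325,240)); comps(s,"scene red",(0,190,80),(6,255,255),(300,190,335,230)); comps(s,"scene red2",(170,150,60),(180,255,255),(300,190,335,230))
comps(t,"top yellow",(18,110,100),(35,255,255),(265,165,358,190))
h=cv2.cvtColor(t,cv2.COLOR_BGR2HSV);m=cv2.inRange(h,(0,0,150),(180,50,255))
k=np.zeros_like(m);k[160:195,260:362]=m[160:195,260:362]
c=max(cv2.findContours(k,0,2)[0],key=cv2.contourArea)
r=cv2.minAreaRect(c);print(r);B=cv2.boxPoints(r)
for p in B: print(p,onplane("top",p,.05))
print(onplane("top",r[0],.05))
E
```

```text
top red [296 212  16  18 105] [301.98095238 220.38095238]
scene red [316 205   8  15  99] [319.35353535 211.72727273]
top yellow [326 174   8   9  28] [330.53571429 177.89285714]
((310.3006896972656, 176.73605346679688), (90.87086486816406, 16.82941436767578), 3.052882432937622)
[264.4816  182.71904] [0.56209285 0.1589747  0.05      ]
[265.3779 165.9135] [0.61788522 0.15558198 0.05      ]
[356.11978 170.75307] [ 0.59507366 -0.14174109  0.05      ]
[355.22348 187.55861] [ 0.53930711 -0.13669912  0.05      ]
[0.57852274 0.00916842 0.05      ]
```

View pics/c1.png

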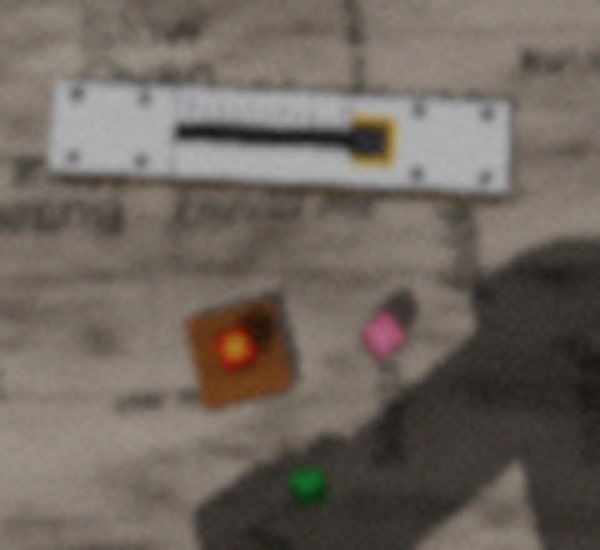

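View pics/c2.png

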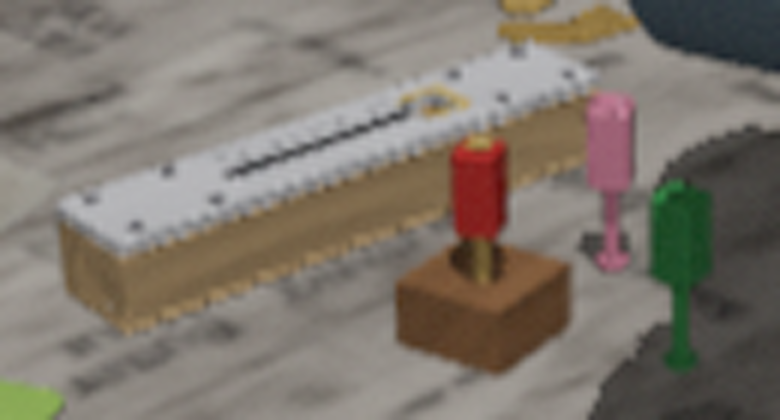

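Both crops confirm it: the red grip stands in the brown block (top about (302,219)), and pink and green are free-standing decoys. Next I'll take refined sub-pixel positions and the yaws.

```bash
python3 - <<'E'
from h import *
np.set_printoptions(precision=4,suppress=True)
t=np.mean([imaging.read_camera("top").astype(float) for _ in range(6)],0);s=np.mean([imaging.read_camera("scene").astype(float) for _ in range(6)],0)
np.save("t.npy",t);np.save("s.npy",s)
def up(im,roi,f=8):
    x0,y0,x1,y1=roi; return cv2.resize(im[y0:y1,x0:x1],None,fx=f,fy=f,interpolation=cv2.INTER_CUBIC)
def rect(m,roi,f=8):
    c=max(cv2.findContours(m.astype(np.uint8),0,2)[0],key=cv2.contourArea);r=cv2.minAreaRect(c)
    b=(cv2.boxPoints(r)+.5)/f-.5+np.array(roi[:2]); return b,c
# gauge cover (bright) top
roi=(258,158,364,196);u=up(t,roi);m=(u.min(2)>150)
m=cv2.morphologyEx(m.astype(np.uint8),cv2.MORPH_OPEN,np.ones((15,15)))
b,_=rect(m,roi);P=np.array([onplane("top",p,.05) for p in b]);print("gauge",b,P,P.mean(0))
e=P[1]-P[0],P[2]-P[1];L=max(e,key=np.linalg.norm);L=L/np.linalg.norm(L)*np.sign(L[1]);print("dir",L,np.linalg.norm(e,axis=1),"entry pred",P.mean(0)-.0585*L)
# yellow rim
for n,im,roi in(("top",t,(322,168,340,188)),("scene",s,(304,192,322,202))):
    u=up(im,roi);w=np.clip(np.minimum(u[...,1],u[...,2])-u[...,0]-45,0,None);ys,xs=np.nonzero(w>10);
    b,_=rect(w>10,roi);c=b.mean(0);print(n,"yellow",b,c,onplane(n,c,.05))
# stand & grip
roi=(286,200,324,240);u=up(t,roi);d=u[...,2]-u[...,0]
b,_=rect(d>60,roi);P=np.array([onplane("top",p,.034) for p in b]);print("stand",P,P.mean(0))
b,_=rect(u[...,2]>170,roi);P=np.array([onplane("top",p,.1) for p in b]);print("grip",P,P.mean(0))
roi=(308,198,332,226);u=up(s,roi);w=(u[...,2]-u[...,1]>70)&(u[...,1]<60);b,c=rect(w,roi);print("scene grip",b,b.mean(0));print(s[212,312:328].astype(int))
bb=b.mean(0);print(onplane("scene",bb,.078))
E
```

```text
gauge [[264.5878 183.1318]
 [265.3589 166.1669]
 [356.296  170.3004]
 [355.5249 187.2653]] [[ 0.5607  0.1586  0.05  ]
 [ 0.617   0.1557  0.05  ]
 [ 0.5966 -0.1424  0.05  ]
 [ 0.5403 -0.1377  0.05  ]] [0.5786 0.0085 0.05  ]
dir [ 0.0685  0.9977 -0.    ] [0.0564 0.2987] entry pred [ 0.5746 -0.0498  0.05  ]
top yellow [[331.4066 174.2381]
 [332.474  173.5709]
 [333.6538 175.4586]
 [332.5864 176.1257]] [332.5302 174.8483] [ 0.5832 -0.0638  0.05  ]Traceback (most recent call last):
  File "<stdin>", line 18, in <module>
  File "<stdin>", line 8, in rect
ValueError: max() iterable argument is empty
```

```bash
python3 - <<'E'
from h import *
np.set_printoptions(precision=4,suppress=True)
t=np.load("t.npy");s=np.load("s.npy")
def up(im,roi,f=8):
    x0,y0,x1,y1=roi; return cv2.resize(im[y0:y1,x0:x1],None,fx=f,fy=f,interpolation=cv2.INTER_CUBIC)
def rect(m,roi,f=8):
    c=max(cv2.findContours(m.astype(np.uint8),0,2)[0],key=cv2.contourArea);r=cv2.minAreaRect(c)
    return (cv2.boxPoints(r)+.5)/f-.5+np.array(roi[:2])
for n,im,roi in(("top",t,(322,168,340,188)),("scene",s,(302,190,324,204))):
    u=up(im,roi);w=u[...,2]-u[...,0]
    for th in(25,35,45):
        if n=="scene": w[(60*0):]=w
        b=rect(w>th,roi);c=b.mean(0);x,y,W,H=cv2.boundingRect((w>th).astype(np.uint8));print(n,th,w.max(),c,onplane(n,c,.05),W/8,H/8)
roi=(286,200,324,240);u=up(t,roi);d=u[...,2]-u[...,0]
b=rect(d>60,roi);P=np.array([onplane("top",p,.034) for p in b]);print("stand",P,P.mean(0))
b=rect(u[...,2]>170,roi);P=np.array([onplane("top",p,.1) for p in b]);print("grip",P,P.mean(0))
roi=(308,198,332,226);u=up(s,roi);w=(u[...,2]-u[...,1]>70)&(u[...,1]<60);b=rect(w,roi);print("scene grip",b,b.mean(0));print(s[212,312:328].astype(int).tolist())
print(onplane("scene",b.mean(0),.078))
E
```

```text
top 25 86.7658445139726 [329.5625 177.625 ] [ 0.5741 -0.0538  0.05  ] 9.875 11.5
top 35 86.7658445139726 [329.5625 177.5625] [ 0.5743 -0.0538  0.05  ] 9.125 10.875
top 45 86.7658445139726 [329.4634 177.6075] [ 0.5742 -0.0535  0.05  ] 8.75 10.5
scene 25 99.03368041478097 [311.9726 196.4758] [ 0.5713 -0.0551  0.05  ] 17.5 10.125
scene 35 99.03368041478097 [312.23   195.4376] [ 0.5767 -0.061   0.05  ] 17.125 9.875
scene 45 99.03368041478097 [319.6875 202.1875] [ 0.5221 -0.043   0.05  ] 16.875 9.5
stand [[0.4583 0.0731 0.034 ]
 [0.4705 0.0169 0.034 ]
 [0.4151 0.005  0.034 ]
 [0.4032 0.061  0.034 ]] [0.4368 0.039  0.034 ]Traceback (most recent call last):
  File "<stdin>", line 16, in <module>
  File "<stdin>", line 7, in rect
ValueError: max() iterable argument is empty
```

```bash
python3 - <<'E'
from h import *
gripper_to(.6,20)
o=[180,0,12.2]
robot.movep([.437,.039,.22],o)
robot.move_linear([.437,.039,.072],o,.12)
gripper_to(0,20)
s=readout.get_state();print(s["clock"],s["width"]*94,s["grasp_force"],s["wrist_force"],s["eef_pos"])
robot.move_linear([.437,.039,.20],o,.12)
s=readout.get_state();print(s["clock"],s["width"]*94,s["grasp_force"],s["wrist_force"],s["eef_pos"])
o=[180,0,-3.9]
robot.move_linear([.5745,-.052,.155],o,.15)
robot.dwell(.3)
a=np.mean([imaging.read_camera("top").astype(float) for _ in range(2)],0);b=np.mean([imaging.read_camera("scene").astype(float) for _ in range(2)],0)
np.save("t1.npy",a);np.save("s1.npy",b)
A=cv2.resize(a[150:250,270:370],None,fx=4,fy=4,interpolation=2);B=cv2.resize(b[120:220,260:360],None,fx=4,fy=4,interpolation=2)
cv2.imwrite("pics/c3.png",np.hstack([A,B]))
s=readout.get_state();print(s["clock"],s["wrist_force"],s["eef_pos"],s["orientation"])
E
```

```text
5.7917 24.41594420770596 18.827009042724967 [-0.08056272  0.12517555  1.16963274] [0.43709363 0.03900095 0.07209645]
7.0083 24.42942889779159 18.825945714488626 [-0.31827188  0.13956824 -0.23446839] [0.43640384 0.03906654 0.1990617 ]
8.8 [ 0.11293981 -0.04814337 -1.5013323 ] [ 0.57444968 -0.05195523  0.1550497 ] [-1.79999549e+02 -2.08330651e-03 -3.89756653e+00][ WARN:0@3.699] global loadsave.cpp:1063 imwrite_ Unsupported depth image for selected encoder is fallbacked to CV_8U.
```

View pics/c3.png

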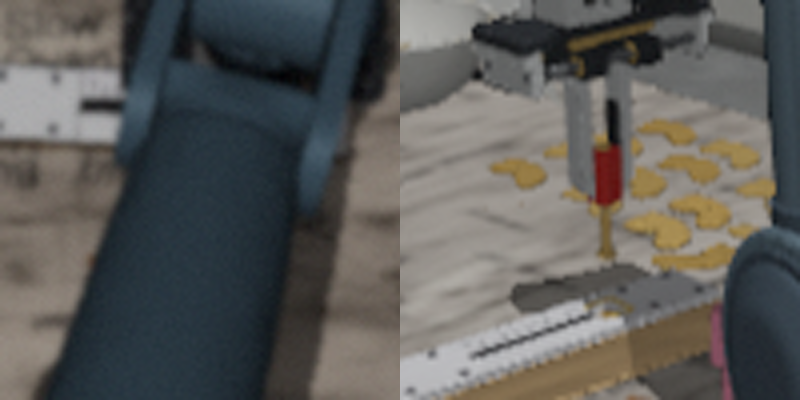

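The pin is held upright below the fingers, with its foot near scene px (311,184). The arm hides the top view. I'll compare the predicted and seen pixels.

```bash
python3 - <<'E'
from h import *
np.set_printoptions(precision=2,suppress=True)
b=np.load("s1.npy");T=np.array([.57445,-.05196,.155])
for dz,n in((-.062,"foot"),(-.016,"grip bottom"),(.006,"gripc"),(.028,"grip top")): print(n,proj("scene",T+[0,0,dz]))
# red grip rows/cols and brass stem columns
R=b[...,2]-np.maximum(b[...,1],b[...,0])
for r in range(154,175): 
    w=np.clip(R[r,300:325]-40,0,None); print(r,w.sum().round(),(w@np.arange(300,325)/max(w.sum(),1)).round(2),(w>0).sum())
for r in range(171,188): print(r,(b[r,304:320,2]-b[r,304:320,0]).astype(int).tolist())
h=proj("scene",[.5744,-.052,.05]);print("entry",h)
for e in([.5742,-.0535,.05],[.5746,-.0498,.05]):
  for q in([.012,.012],[.012,-.012],[-.012,-.012],[-.012,.012]): print(proj("scene",np.array(e)+[*q,0]),end=" ")
  print()
s=np.load("s.npy")
for r in range(190,203): print(r,(s[r,302:324,2]-s[r,302:324,0]).astype(int).tolist())
E
```

```text
foot [310.02 183.84]
grip bottom [309.45 169.97]
gripc [309.17 163.2 ]
grip top [308.88 156.35]
154 0.0 0.0 0
155 0.0 0.0 0
156 10.0 313.0 1
157 82.0 312.9 4
158 212.0 311.4 6
159 224.0 311.34 6
160 218.0 311.35 6
161 222.0 311.33 6
162 224.0 311.3 6
163 228.0 311.37 6
164 224.0 311.36 6
165 232.0 311.44 6
166 228.0 311.46 7
167 230.0 311.42 7
168 231.0 311.43 6
169 216.0 311.26 6
170 149.0 310.59 5
171 9.0 310.94 2
172 0.0 0.0 0
173 0.0 0.0 0
174 0.0 0.0 0
171 [11, 11, 15, 42, 74, 68, 60, 69, 61, 70, 70, 38, 11, 12, 11, 11]
172 [12, 11, 17, 54, 73, 70, 49, 55, 51, 65, 41, 19, 12, 11, 11, 11]
173 [12, 11, 15, 32, 62, 59, 47, 59, 43, 26, 15, 10, 10, 11, 16, 25]
174 [12, 11, 10, 14, 27, 32, 50, 63, 42, 11, 11, 10, 14, 29, 46, 62]
175 [10, 11, 10, 11, 10, 15, 48, 62, 44, 10, 10, 16, 42, 68, 81, 83]
176 [10, 10, 11, 11, 12, 16, 43, 63, 44, 10, 10, 21, 57, 76, 80, 83]
177 [10, 12, 12, 12, 13, 14, 38, 61, 40, 11, 12, 13, 23, 45, 62, 69]
178 [11, 12, 12, 12, 12, 15, 37, 62, 39, 12, 11, 11, 12, 17, 19, 22]
179 [12, 12, 12, 12, 12, 16, 36, 60, 38, 12, 12, 11, 11, 11, 11, 12]
180 [12, 11, 12, 
[... 1118 characters left out ...]
 21, 29, 40, 43, 46, 40, 58, 57, 43, 21, 5, -2, -2, -3, -2, -2, -3]
196 [-2, -3, -2, 0, 20, 57, 54, 29, 8, -2, 0, 3, 27, 58, 58, 47, 18, -3, -3, -2, -2, -3]
197 [-3, -3, -3, 2, 22, 11, -2, 1, 16, 22, 17, 15, 30, 35, 51, 69, 23, -3, -2, -2, -1, -2]
198 [-3, -2, -3, -3, -2, -1, 1, 10, 41, 70, 68, 64, 50, 21, 24, 16, -2, -2, -2, -1, -1, -2]
199 [-3, -2, -2, -2, -1, -1, 0, 5, 14, 37, 26, 28, 17, -2, -3, -2, -2, -2, -2, -2, -2, 0]
200 [-2, -1, -2, -2, -3, -3, -2, -3, -2, 2, -3, -2, -3, -2, -3, -3, -2, -2, 0, 14, 3, 11]
201 [-2, -2, -3, -2, -3, -3, -3, -3, -3, -2, -2, -2, -3, -3, -2, 0, 11, 5, 12, 39, 41, 46]
202 [-3, -3, -3, -2, -3, -2, -2, -2, -3, -3, -2, -3, 0, 9, 9, 25, 54, 57, 57, 61, 53, 54]
```

```bash
python3 - <<'E'
from h import *
np.set_printoptions(precision=2,suppress=True)
o=[180,0,-3.9];x,y=.5735,-.0527
robot.move_linear([x,y,.122],o,.08);robot.dwell(.2)
f0=np.mean([readout.get_state()["wrist_force"] for _ in range(3)],0);print(f0)
z=.118
while z>.089:
    robot.move_linear([x,y,z],o,.04)
    s=readout.get_state();f=s["wrist_force"]-f0
    print(round(z,4),s["clock"],f,s["eef_pos"][2])
    if f[2]>2.2 or np.hypot(*f[:2])>4: break
    z-=.002
np.save("f0.npy",f0)
robot.dwell(.1);s=readout.get_state();print(s["wrist_force"]-f0,s["ft_torque"],s["eef_pos"]*1000)
E
```

```text
[ 0.43  0.94 -0.28]
0.118 9.8167 [ 0.49 -0.54 -0.54] 0.1177373084036522
0.116 10.0667 [ 0.23 -0.88 -0.93] 0.11583866286961345
0.114 10.3167 [-0.41 -0.76  0.09] 0.11379828250369337
0.112 10.5667 [ 0.   -0.57  0.44] 0.11181515450223735
0.11 10.8167 [-1.   -0.83  0.46] 0.10979084575896393
0.108 11.0667 [-0.5  -0.67 -0.8 ] 0.10781618912540189
0.106 11.3167 [-0.89 -0.48  0.15] 0.1057967832540346
0.104 11.5667 [-0.66 -1.15  0.13] 0.10380573525592324
0.102 11.8167 [-0.6  -1.53 -0.98] 0.10181335718571471
0.1 12.0667 [-0.58 -1.06  0.31] 0.09980802174522753
0.098 12.3167 [-0.34 -1.84 -0.14] 0.09780104821982481
0.096 12.5667 [-1.09  0.23 -0.39] 0.0958119382357175
0.094 12.8167 [0.02 0.12 0.46] 0.09379875437875423
0.092 13.0667 [-0.35 -1.44  0.1 ] 0.0921244591704289
0.09 13.3167 [-0.98 -0.34  1.66] 0.09025056098046418
[-1.1  -1.21  2.36] [-0.03  0.03  0.  ] [573.72 -52.83  90.3 ]
```

The foot is through the entry and resting on the floor, at about 2.4 N. Now I'll slide it with light pressure.

```bash
cat > slide.py <<'E'
from h import *
import sys
np.set_printoptions(precision=2,suppress=True)
o=[180,0,-3.9];f0=np.load("f0.npy");L=np.array([.0685,.9977]);p0=np.array([.5735,-.0527])
def F():
    r=[readout.get_state()["wrist_force"]]
    robot.dwell(.05);r.append(readout.get_state()["wrist_force"]);return np.mean(r,0)-f0
def slide(d,dend,z,step=.0015):
    low=0
    while d<dend:
        robot.move_linear([*(p0+d*L),z],o,.04);f=F();s=readout.get_state();a=f[:2]@L;c=f[0]*L[1]-f[1]*L[0]
        print(f"{d*1000-58.5:.1f} t{s['clock']:.2f} along{a:.2f} across{c:.2f} z{f[2]:.2f} zt{s['eef_pos'][2]*1000:.2f}")
        low=low+1 if f[2]<1.4 else 0
        if low>=2 or abs(a)>5 or abs(c)>4 or f[2]>7: return d
        d+=step
    return d
E
python3 - <<'E'
from slide import *
robot.move_linear([*p0,.0885],o,.03);print(F())
robot.move_linear([*(p0+.024*L),.0885],o,.04);print(F())
print(slide(.0255,.125,.0885))
E
```

```text
[-0.87 -1.54  3.42]
[-0.32 -0.66  3.03]
-33.0 t14.82 along-2.27 across-0.08 z3.07 zt88.51
-31.5 t15.12 along-2.65 across-0.48 z3.49 zt88.51
-30.0 t15.42 along-3.42 across-0.33 z2.99 zt88.49
-28.5 t15.72 along-3.30 across-0.49 z3.65 zt88.50
-27.0 t16.02 along-2.85 across0.40 z3.57 zt88.51
-25.5 t16.32 along-3.08 across-0.46 z3.65 zt88.50
-24.0 t16.62 along-3.38 across-0.23 z3.37 zt88.52
-22.5 t16.92 along-2.30 across-0.10 z4.16 zt88.53
-21.0 t17.22 along-2.90 across-0.46 z3.47 zt88.51
-19.5 t17.52 along-3.13 across-0.73 z3.26 zt88.50
-18.0 t17.82 along-2.77 across-0.91 z3.09 zt88.46
-16.5 t18.12 along-2.60 across0.23 z3.70 zt88.49
-15.0 t18.42 along-2.79 across-0.19 z3.65 zt88.53
-13.5 t18.72 along-3.25 across-0.61 z3.16 zt88.50
-12.0 t19.02 along-3.06 across-0.58 z3.85 zt88.48
-10.5 t19.32 along-2.76 across0.26 z3.43 zt88.51
-9.0 t19.62 along-2.31 across-0.40 z3.58 zt88.52
-7.5 t19.92 along-2.16 across-0.08 z3.82 zt88.49
-6.0 t20.22 along-3.18 across-0.04 z3.12 zt88.50
-4.5 t20.52 along-2.35 across0.04 z2.89 zt88.44
-3.0 t20.82 along-0.44 across-0.40 z-0.22 zt87.67
-1.5 t21.12 along-0.87 across-0.27 z0.26 zt88.36
0.05700000000000002
```

It dropped at about y = -3 mm: the vertical force fell to zero. I'll lower it gently to the pocket bottom.

```bash
python3 - <<'E'
from slide import *
p=p0+.057*L
for z in np.arange(.087,.0775,-.001):
    robot.move_linear([*p,z],o,.03);f=F();s=readout.get_state()
    print(round(z,4),s["clock"],f,"along",f[:2]@L,s["eef_pos"][2]*1000)
    if f[2]>1.3 or np.hypot(*f[:2])>5: break
b=imaging.read_camera("scene");cv2.imwrite("pics/c4.png",cv2.resize(b[130:230,240:360],None,fx=5,fy=5,interpolation=2))
E
```

```text
0.087 21.4167 [-0.38 -0.5  -0.41] along -0.5203699117488315 86.94248979906774
0.086 21.7167 [-0.49 -1.09 -0.18] along -1.1232778215449197 85.96030924185557
0.085 22.0167 [-1.14 -0.64 -0.57] along -0.7213685711699318 84.97329578118116
0.084 22.3167 [-0.59 -1.09 -0.04] along -1.1277449595638924 83.94528919773542
0.083 22.6167 [-0.38 -1.01 -0.55] along -1.0322055913945563 82.94915733635135
0.082 22.9167 [-0.21 -1.22 -0.44] along -1.2278045672229383 81.95527849244664
0.081 23.2167 [-0.69 -0.99 -0.09] along -1.0352875960734778 80.94687009280888
0.08 23.5167 [-0.14 -0.42  0.51] along -0.4326943807455476 80.15894916071767
0.079 23.8167 [ 0.1  -1.34  1.68] along -1.331078824159537 79.21644937988187
```

View pics/c4.png

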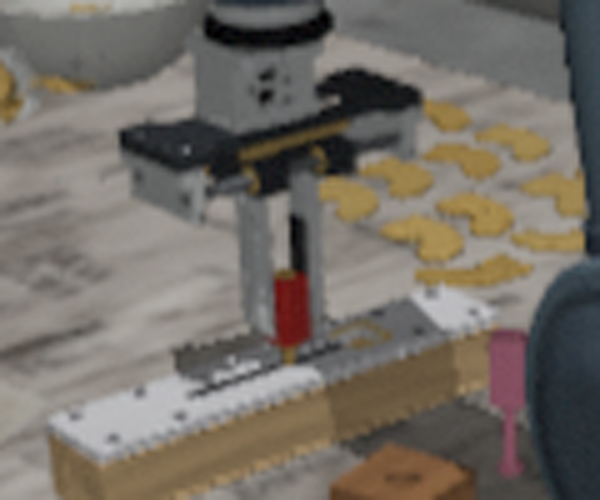

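The pin is upright in the slot, around crop px (291,310), and on the pocket bottom: contact came at TCP 80 mm, as predicted. Now I'll release it, retreat and check.

```bash
python3 - <<'E'
from slide import *
p=p0+.057*L
robot.move_linear([*p,.0798],o,.02)
gripper_to(.6);robot.dwell(.3)
robot.move_linear([*p,.20],o,.1)
robot.movep([.45,-.35,.3],o)
robot.dwell(.2)
s=readout.get_state();print(s["clock"],s["width"])
t=imaging.read_camera("top");b=imaging.read_camera("scene")
A=cv2.resize(t[150:250,270:370],None,fx=4,fy=4,interpolation=2);B=cv2.resize(b[150:250,260:360],None,fx=4,fy=4,interpolation=2)
cv2.imwrite("pics/c5.png",np.hstack([A,B]))
q=np.r_[p,0]
for z in(.064,.108): print(z,proj("scene",q+[0,0,z]),proj("top",q+[0,0,z]))
b=b.astype(float);R=b[...,2]-np.maximum(b[...,1],b[...,0]);m=(R[150:215,285:313]>45)&(b[150:215,285:313,1]<70);print(cv2.connectedComponentsWithStats(m.astype(np.uint8))[2:])
E
```

```text
28.0917 0.5978174078140625
0.064 [296.   197.45] [311.83 176.24]
0.108 [295.26 184.17] [311.83 173.6 ]
(array([[   0,    0,   28,   65, 1706],
       [   7,   35,   10,   15,  114]], dtype=int32), array([[13.61, 31.36],
       [11.89, 41.53]]))
```

View pics/c5.png

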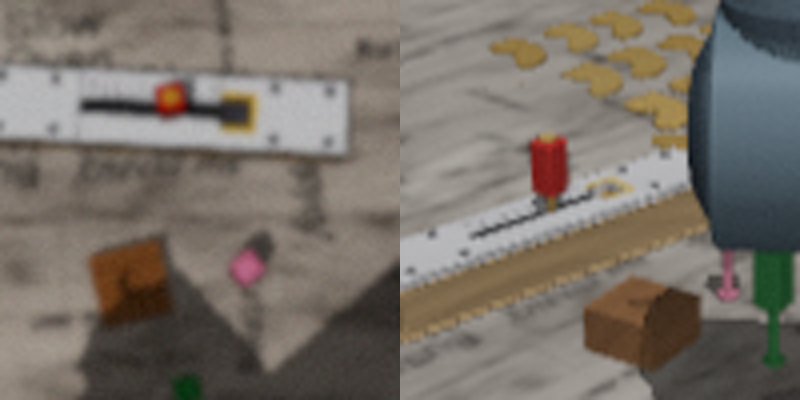

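The pin stands upright in the slot, free of the gripper. Its grip spans scene rows 185–199, against a prediction of 184–197.5 for a pin that is home, so I'm handing in.

```bash
python3 -c "
from station import robot
print(robot.sign_off())"
```

```text
the job is handed in; nothing more can be done
None
```

The pin dropped into the hidden pocket at about y = -2 mm on the gauge. I released it standing upright and handed the job in at about 28 s; `sign_off` gave no verdict, so I don't know the judged result.

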